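# Roll the pin out to the dough gauge

### The arm

A 7-joint arm with a two-finger parallel gripper is mounted at the origin on the work surface; the furniture and walls round the work are solid. World frame = base frame: x ahead of the robot, y to its left, z up, the work surface at z = 0. Lengths are in m, angles in degrees, forces in N, time in s.
With the tool pointing down it reaches from about 0.425 to 0.825 m from the base axis. Payload 3.6 kg.
Tool frame: the origin (TCP) lies at the very end of the fingers, on their centre line; the grasp point (between the pads) lies env.grip_depth behind it (env.grip_depth is the distance from the TCP to the grasp point, in m); z points along the fingers, y is the line along which they close (so a half turn about z gives the same grasp; the last joint's range is limited). The gripper opens to 93 mm and grips with 3 to 60 N. Pads are 15 mm wide; open, the fingers measure 128 mm over their backs; the gripper's body (75 mm by 188 mm) begins 65 mm behind the grasp point.
Start: joints at [-69.872, 35.231, -0.722, 81.555, 0.464, 63.22, -2.315], TCP at [0.24, 0.604, 0.219] pointing down, gripper open.
Joint ranges: [-178.69, 178.69], [-17.37, 117.87], [-77.05, 75.6], [15.02, 138.74], [-78.02, 258.01], [0.78, 113.62], [-162.83, 162.83]. Speed limits (degrees/s): [159.86, 159.86, 180, 180, 180, 180, 180].

### API

Orientations are given as [roll, pitch, yaw] about the fixed x, y, z axes, in that order (R = Rz(yaw) Ry(pitch) Rx(roll)).
In Python, from plant import env gives the robot as it stands.
- The arm moves only by the tool move_arm, never from a script. Its argument "motion" is a list of rows, each a list of 5 numbers: the opening, from -1 (shut) to 1 (fully open), then the shift along the world's x, y, z as a fraction of full scale, then the turn about the world's z as a fraction of full scale. A call has 1 to 8 rows; each row shifts and turns the commanded pose from where the row before left it; what a row does not reach is not made up. Full scale, the value 1, is 120 mm for a shift and 0.1 rad for a turn. A row lasts 1/12 s, in which the tool goes at most 41.7 mm and 7.16 degrees, less where a joint would pass 70% of its speed; a pose out of reach is approached as far as the arm can. A call with a number of a shift or a turn outside -1 to 1 is refused whole. A call with a gripper value outside its range is refused whole. The fingers move at their own pace and stop on an object; "newtons" is the grip in N (left out, the last holds). Time passes only in rows, so rows that do not move let the fingers close. It gives the time, the measured TCP pose, the force, the opening and the grip force at its end, in the units of the state.
- env.get_state(): the state, without advancing time (a new reading comes with each control period).
- env.read_camera(name): name is "scene" or "top" or "wrist"; returns the picture (420x560x3 uint8, blue, green, red); there is no depth.
- env.camera_model(name): a dict with "intrinsics" (3x3 intrinsics, pixels), "k1" (the pictures are not rectified: a ray, as slopes to the right and down, at radius r is drawn at 1 + k1 r^2 times it, then the intrinsics apply), "R" (3x3) and "t" (3): a world point X has camera coordinates R X + t. Camera axes: x right, y down, z forward; pixel columns grow to the right and rows downward; lengths in m; the calibration is good to about 2 mm. A picture is of the moment at which its call begins: read the wrist's pose just before it. camera_model takes no time and is no camera call; for the wrist camera it gives the pose at the moment of the call.
- env.close_job(): hands the job in; it is judged then, once.
The state is a dict: "time_s": time; "q": joint angles; "qd": joint speeds; "tau": joint torques, N m; "position": TCP position; "tool_rot": TCP orientation; "ft_force": force on the tool from outside, world axes, zero at the start; "torque": the same for the moment, N m; "finger_gap": finger opening in m; "gripper_force": force on a finger pad.
Only numpy, scipy, OpenCV 4.12 (cv2) and the standard library are available. Lean on these libraries where they do the work, as an engineer would, in place of code of your own. Each camera call takes 0.05 s, during which the arm holds its last target. There are 200 camera calls.

### The job

Roll the rolling pin along the pastry board out to the dough length gauge, so that it comes to rest lying along the gauge strip, right over it. Push with the fingertips on the top of the pin so that it rolls on the board rather than slides; do not grip it, lift it or shove it from low down at the side. Leave the two pastry cutters and the sugar dredger where they are.

Things in the scene. Friction and masses are not known exactly. Their poses are not given: they have to be found in the camera images.
- pin: wooden rolling pin on the board: barrel 52 mm thick, 190 mm long, a thin 45 mm handle at each end, 0.3 to 0.65 kg. Origin at its middle on the roll axis (z = 0.044; top of barrel z = 0.070); x axis along the pin, y and z turn as it rolls. It rolls with slight resistance and stays where left. Tips that stick to its top go twice as far as the pin. 55 to 115 mm left or right to the gauge.
- gauge: dough length gauge: bright flat steel strip 6 mm wide, under 1 mm thick, lying across the board (no bump for the pin), turned down over both board edges, a small dark thumbscrew at each end; fixed. Origin at table height under the strip's middle; x axis along the strip, y along the board (the way the pin rolls), z up. Top of the strip at z = 0.019.
- board: wooden pastry board, 240 x 380 x 18 mm, fixed to the table. Origin at the centre of its underside (z = 0); its x axis runs across (240 mm), its y axis along its length (380 mm); its top is at z = 0.018.
- cutter_small: small round steel pastry cutter, 48 mm across and 43 mm high, standing on the board near its left end; origin at the centre of its underside. To be left alone.
- cutter_large: large round steel pastry cutter, 72 mm across and 43 mm high, standing on the table beyond the left end of the board; origin at the centre of its underside. To be left alone.
- dredger: steel sugar dredger, 72 mm across and 108 mm high, standing on the table beyond the right end of the board; origin at the centre of its underside. To be left alone.

How it is judged:
By the outcome, as a careful person would: the job done as asked, in the order asked, and still so for the second after the job is handed in, with the robot touching nothing.
It also fails if it takes over 64 s, if anything falls off the work surface, if the arm or the gripper's body presses on something with over 40 N, if the wrist force passes 120 N, or if a joint passes its speed limit or range.

## Working session

There is one attempt and no reset: what is moved stays moved. The work goes in short steps, Python scripts to look and compute and a tool call to move; the robot and the scene stay as the last step left them, time stands still between calls to the robot, and variables do not carry over. Pictures are saved under pics/ and viewed, at most 10 in all, crops included, and the job is handed in when it is done.

Besides the shell and the picture viewer there is one more tool, called after ">>>" by a JSON object that holds its "op" and its "data", one argument or row to a line. move_arm: Moves the arm, as the interface text tells. Shift numbers are shares of 120 mm and turn numbers shares of 0.1 rad, none past 1 either way. Its arguments: {"type":"object","properties":{"motion":{"type":"array"},"newtons":{"type":"number"}},"required":["motion"]}

```bash
mkdir -p pics; ls; python3 - <<'E'
from plant import env
import cv2
s=env.get_state();print(s['time_s'],s['position'],s['tool_rot'],s['finger_gap'],env.grip_depth)
for n in('top','scene'):
    cv2.imwrite(f'pics/{n}0.png',env.read_camera(n)); m=env.camera_model(n);print(n,m)
E
```

```text
pics
0.0 [0.23946904 0.60342069 0.21749402] [-1.79853398e+02  3.14181240e-03  1.58360423e+02] 0.0930554255920771 0.0188
top {'intrinsics': array([[440.89787164,   0.        , 275.56349579],
       [  0.        , 440.89787164, 217.71391983],
       [  0.        ,   0.        ,   1.        ]]), 'k1': 0.031364607912978994, 'R': array([[-0.00601239, -0.99996118,  0.00644049],
       [-0.99012184,  0.00505076, -0.14011861],
       [ 0.14008064, -0.00721932, -0.99011378]]), 't': array([0.05836213, 0.53316625, 1.07873885])}
scene {'intrinsics': array([[408.4249389 ,   0.        , 282.37020672],
       [  0.        , 408.4249389 , 213.23130314],
       [  0.        ,   0.        ,   1.        ]]), 'k1': -0.10462065233178441, 'R': array([[ 0.77841305, -0.62741857,  0.0204709 ],
       [-0.40727929, -0.52957277, -0.74409425],
       [ 0.47769938,  0.57087531, -0.66776095]]), 't': array([-0.36780573,  0.2945313 ,  0.6039202 ])}
```

View pics/top0.png

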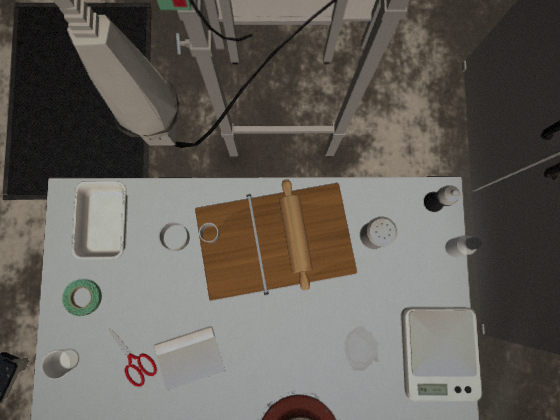

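View pics/scene0.png

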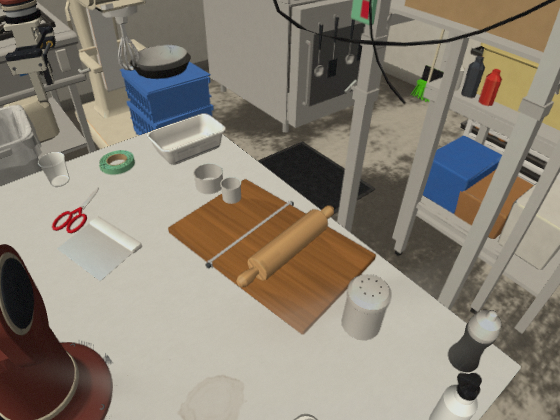

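The top view shows the strip from (249,196) to (266,293) and the pin to its right, from (287,183) to (306,286). The small cutter is at (208,232) and the dredger at (380,232). The pin has to roll left, which is +y. Next I measure.

```bash
cat > h.py <<'E'
import cv2,numpy as np
from plant import env
def ray(px,z,m):
    n=cv2.undistortPoints(np.float64(px).reshape(-1,1,2),m['intrinsics'],np.array([m['k1'],0,0,0.])).reshape(-1,2)
    d=np.c_[n,np.ones(len(n))]@m['R']; c=-m['R'].T@m['t']
    return c+d*((z-c[2])/d[:,2])[:,None]
def line(mask,z,m):
    # centreline of an elongated blob -> world midpoint, ends, axis angle (deg)
    n,l,s,_=cv2.connectedComponentsWithStats(mask.astype(np.uint8)); i=1+np.argmax(s[1:,4])
    v,u=np.nonzero(l==i); P=ray(np.c_[u,v],z,m)[:,:2]
    c=P.mean(0); w=np.linalg.svd(P-c,full_matrices=False)[2][0]; w*=np.sign(w[0])
    a=(P-c)@w; b=(P-c)@[-w[1],w[0]]
    return dict(px=s[i],mid=c+w*(a.min()+a.max())/2,cen=c,len=np.ptp(a),wid=np.ptp(b),ang=np.degrees(np.arctan2(w[1],w[0])))
E
python3 - <<'E'
from h import *
im=cv2.imread('pics/top0.png');m=env.camera_model('top')
hsv=cv2.cvtColor(im,cv2.COLOR_BGR2HSV)
for p in [(260,250),(257,240),(297,230),(305,240),(289,187),(305,281),(330,230),(230,260)]:print(p,hsv[p[1],p[0]])
H,S,V=cv2.split(hsv)
roi=np.zeros(S.shape,bool);roi[175:305,238:320]=1
wood=roi&(S>60)
strip=roi.copy();strip[:,275:]=0;strip[:197]=0;strip[294:]=0
print('strip',line(strip&(S<70),.019,m))
for t in (150,160,170): print('pin',t,line(roi&(V>t)&(S>60)&(np.arange(560)>272),.044,m))
print('corners',ray([(195,207),(340,183),(356,273),(210,299)],.018,m))
cv2.imwrite('pics/crop.png',cv2.resize(im[170:310,185:405],None,fx=3.6,fy=3.6,interpolation=cv2.INTER_CUBIC))
E
```

```text
(260, 250) [ 14 137 110]
(257, 240) [102  18 143]
(297, 230) [ 16 117 152]
(305, 240) [ 15 134 116]
(289, 187) [ 15 120 145]
(305, 281) [ 16 125 149]
(330, 230) [ 15 168 105]
(230, 260) [ 15 161 103]
strip {'px': array([238, 197,  37,  97, 372], dtype=int32), 'mid': array([0.46830751, 0.10453932]), 'cen': array([0.45659291, 0.10224514]), 'len': np.float64(0.2585780436613745), 'wid': np.float64(0.0642040812693169), 'ang': np.float64(11.080528823841384)}
pin 150 {'px': array([298, 240,   8,  31,  67], dtype=int32), 'mid': array([ 0.43838665, -0.0075132 ]), 'cen': array([ 0.43753159, -0.00765882]), 'len': np.float64(0.07575286311602555), 'wid': np.float64(0.007922252446514094), 'ang': np.float64(9.664980744680594)}Traceback (most recent call last):
  File "<stdin>", line 10, in <module>
  File "h.py", line 9, in line
    n,l,s,_=cv2.connectedComponentsWithStats(mask.astype(np.uint8)); i=1+np.argmax(s[1:,4])
                                                                         ~~~~~~~~~^^^^^^^^^
    return _wrapfunc(a, 'argmax', axis=axis, out=out, **kwds)
    return bound(*args, **kwds)
ValueError: attempt to get argmax of an empty sequence
```

```bash
python3 - <<'E'
from h import *
im=cv2.imread('pics/top0.png');m=env.camera_model('top')
hsv=cv2.cvtColor(im,cv2.COLOR_BGR2HSV);H,S,V=cv2.split(hsv)
X,Y=np.meshgrid(np.arange(560),np.arange(420))
near=np.abs(X-(249+(Y-196)*.175))<6
print('strip',line(near&(Y>200)&(Y<288)&(S<90),.019,m))
pr=(np.abs(X-(287+(Y-183)*.184))<25)&(Y>176)&(Y<293)&(S>60)
for t in (145,152): print('pin',t,line(pr&(S<t)&(V>100),.044,m))
for t in (110,118): print('pinV',t,line(pr&(V>t),.044,m))
print('corners',ray([(195,207),(340,183),(356,273),(210,299)],.018,m)[:,:2].round(4).tolist())
cv2.imwrite('pics/crop.png',cv2.resize(im[170:310,185:405],None,fx=3.6,fy=3.6,interpolation=cv2.INTER_CUBIC))
E
```

```text
strip {'px': array([249, 201,  18,  87, 242], dtype=int32), 'mid': array([0.46995865, 0.10306469]), 'cen': array([0.46860101, 0.10282494]), 'len': np.float64(0.2240592182710672), 'wid': np.float64(0.006913557139243206), 'ang': np.float64(10.014432261322957)}
pin 145 {'px': array([ 281,  180,   31,  110, 1695], dtype=int32), 'mid': array([0.49205666, 0.00639149]), 'cen': array([0.49096819, 0.00621438]), 'len': np.float64(0.27901308614237486), 'wid': np.float64(0.04903290027030915), 'ang': np.float64(9.24188847646896)}
pin 152 {'px': array([ 281,  180,   32,  110, 1710], dtype=int32), 'mid': array([0.49205769, 0.00638295]), 'cen': array([0.49044273, 0.00611975]), 'len': np.float64(0.27901484090059947), 'wid': np.float64(0.05098190611329502), 'ang': np.float64(9.256554347214744)}
pinV 110 {'px': array([ 279,  181,   49,  109, 1782], dtype=int32), 'mid': array([0.49044418, 0.00631032]), 'cen': array([0.47642308, 0.0043937 ]), 'len': np.float64(0.27545966488747686), 'wid': np.float64(0.12058611704311203), 'ang': np.float64(7.783837757271463)}
pinV 118 {'px': array([ 283,  182,   28,  108, 1387], dtype=int32), 'mid': array([0.4896602 , 0.00516021]), 'cen': array([0.48930596, 0.00510309]), 'len': np.float64(0.27387528405223116), 'wid': np.float64(0.043231521922251624), 'ang': np.float64(9.160817292826598)}
corners [[0.5652, 0.2628], [0.6267, -0.1132], [0.3939, -0.1474], [0.3315, 0.2206]]
```

View pics/crop.png

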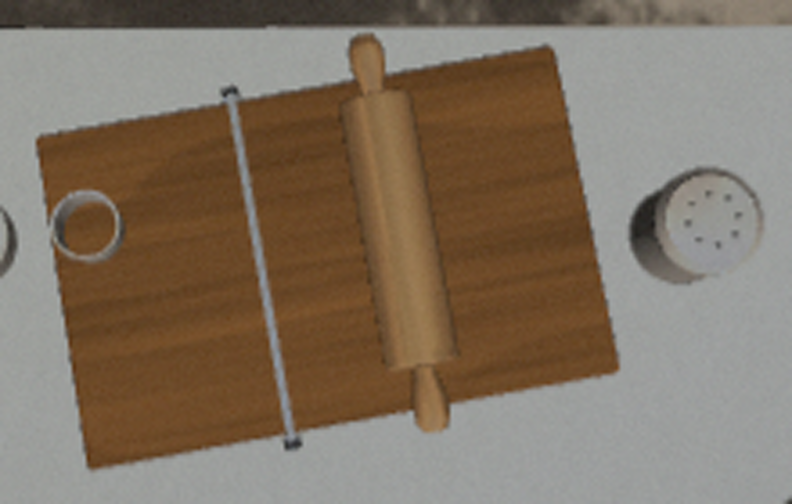

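The crop agrees with the numbers. The pin's middle is about (0.491, 0.006), lying at 9.3°. The strip's middle is about (0.470, 0.103), at about 9.7°. The pin must roll about 99 mm along (-0.165, 0.986). I'll lay both open fingertips across the top of the barrel and roll it in short strokes.

>>> {"op": "move_arm", "data": {
  "motion": [
    [1,0.18,-0.29,0,-0.65],
    [1,0.18,-0.29,0,-0.65],
    [1,0.18,-0.29,0,-0.65],
    [1,0.18,-0.29,0,-0.65],
    [1,0.18,-0.29,0,-0.65],
    [1,0.18,-0.29,0,-0.65],
    [1,0.18,-0.29,0,-0.65],
    [1,0.18,-0.29,0,-0.65]
  ]
}}

```text
time_s: 0.77
position: [0.413, 0.3237, 0.2185]
tool_rot: [-180.0, -0.0, 128.4]
ft_force: [1.4, 0.4, -0.5]
finger_gap: 0.0928
gripper_force: 0.0
```

>>> {"op": "move_arm", "data": {
  "motion": [
    [1,0.08,-0.31,0,-0.6],
    [1,0.08,-0.31,0,-0.6],
    [1,0.08,-0.31,0,-0.6],
    [1,0.08,-0.31,0,-0.6],
    [1,0.08,-0.31,0,-0.6],
    [1,0.08,-0.31,0,-0.6],
    [1,0.08,-0.31,0,-0.6],
    [1,0,0,0,0]
  ]
}}

```text
time_s: 1.43
position: [0.4811, 0.0556, 0.219]
tool_rot: [180.0, 0.4, 103.6]
ft_force: [-0.5, -0.7, -0.6]
finger_gap: 0.0928
gripper_force: 0.0
```

>>> {"op": "move_arm", "data": {
  "motion": [
    [1,0.05,-0.23,0,-0.4],
    [1,0.045,-0.23,0,-0.35],
    [1,0,0,-0.28,0],
    [1,0,0,-0.28,0],
    [1,0,0,-0.28,0],
    [1,0,0,-0.28,0],
    [1,0,0,0,0],
    [1,0,0,0,0]
  ]
}}

```text
time_s: 2.1
position: [0.4899, 0.0102, 0.0832]
tool_rot: [-179.7, -0.0, 100.2]
ft_force: [0.2, -0.0, -0.2]
finger_gap: 0.0929
gripper_force: 0.0
```

```bash
python3 - <<'E'
from h import *
s=env.get_state();print(s['position'],s['tool_rot'],s['ft_force'])
a=env.read_camera('wrist');b=env.read_camera('scene')
cv2.imwrite('pics/w1.png',np.hstack([a,b])[:, :])
cv2.imwrite('pics/w1.png',cv2.resize(np.hstack([a,b[100:,130:450][:320]]) if 0 else np.hstack([cv2.resize(a,(400,300)),cv2.resize(b[100:370,130:490],(400,300))]),None,fx=1,fy=1))
E
```

```text
[0.48987646 0.01023482 0.08319039] [-1.79745360e+02 -3.26974281e-02  1.00205450e+02] [ 0.18907769 -0.0006837  -0.22080623]
```

View pics/w1.png

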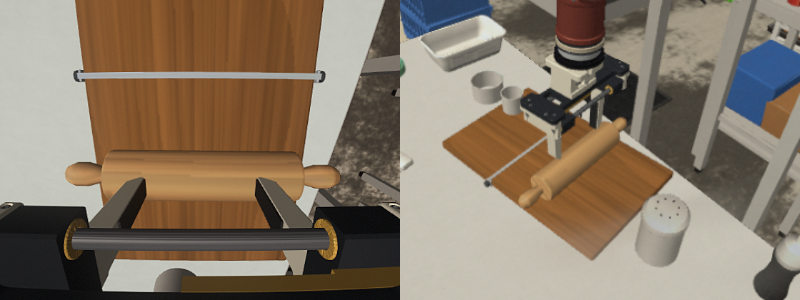

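Right: the fingers straddle the middle of the barrel, about level with its top, and the pin lies parallel to the strip. Now I back up 10 mm and lower until contact.

>>> {"op": "move_arm", "data": {
  "motion": [
    [1,0.014,-0.09,0,-0.1],
    [1,0,0,0,0],
    [1,0,0,-0.08,0],
    [1,0,0,-0.04,0],
    [1,0,0,0,0]
  ]
}}

```text
time_s: 2.62
position: [0.4932, -0.0007, 0.0702]
tool_rot: [179.9, -0.0, 99.6]
ft_force: [0.5, 0.3, 4.8]
finger_gap: 0.0934
gripper_force: 2.3
```

>>> {"op": "move_arm", "data": {
  "motion": [
    [1,-0.007,0.04,-0.004,0],
    [1,-0.007,0.04,0,0],
    [1,-0.007,0.04,0,0],
    [1,-0.007,0.04,0,0],
    [1,-0.007,0.04,0,0],
    [1,0,0,0,0]
  ]
}}

```text
time_s: 3.12
position: [0.4889, 0.0247, 0.0702]
tool_rot: [179.9, -0.1, 99.7]
ft_force: [-0.1, -0.0, 8.8]
finger_gap: 0.0931
gripper_force: 4.3
```

```bash
cat >> h.py <<'E'
def wrist():
    m=env.camera_model('wrist'); im=env.read_camera('wrist')
    H,S,V=cv2.split(cv2.cvtColor(im,cv2.COLOR_BGR2HSV)); return im,m,H,S,V
E
python3 - <<'E'
from h import *
s=env.get_state();print(s['position'],s['ft_force'])
im,m,H,S,V=wrist()
cv2.imwrite('pics/w2.png',im)
for r in range(60,300,8): print(r,[tuple(int(k) for k in (H[r,c],S[r,c],V[r,c])) for c in (160,280,400)])
E
```

```text
[0.48890674 0.02468876 0.07015178] [-0.07877407 -0.04002052  8.82985299]
60 [(14, 170, 135), (14, 169, 131), (14, 167, 133)]
68 [(14, 168, 132), (14, 171, 133), (14, 177, 127)]
76 [(14, 171, 134), (13, 168, 132), (14, 167, 125)]
84 [(14, 172, 132), (13, 169, 134), (14, 168, 120)]
92 [(14, 171, 133), (14, 171, 131), (14, 166, 120)]
100 [(14, 168, 137), (14, 173, 131), (13, 166, 120)]
108 [(14, 169, 140), (14, 168, 132), (13, 165, 119)]
116 [(14, 169, 143), (13, 164, 135), (14, 169, 118)]
124 [(97, 12, 190), (90, 4, 177), (66, 7, 174)]
132 [(15, 115, 151), (14, 172, 132), (13, 171, 116)]
140 [(14, 167, 142), (14, 171, 131), (14, 167, 116)]
148 [(13, 168, 140), (13, 171, 133), (13, 161, 117)]
156 [(14, 165, 139), (14, 164, 134), (14, 165, 113)]
164 [(14, 169, 137), (13, 171, 130), (14, 166, 115)]
172 [(14, 168, 137), (14, 170, 132), (13, 166, 114)]
180 [(14, 165, 142), (14, 172, 132), (14, 167, 113)]
188 [(14, 167, 142), (14, 172, 132), (13, 166, 112)]
196 [(14, 167, 142), (14, 168, 132), (14, 174, 110)]
204 [(14, 172, 139), (14, 165, 133), (14, 163, 111)]
212 [(13, 164, 140), (14, 173, 130), (14, 168, 112)]
220 [(15, 142, 95), (14, 143, 98), (14, 139, 88)]
228 [(14, 144, 145), (14, 145, 130), (15, 145, 120)]
236 [(15, 139, 161), (14, 138, 165), (14, 144, 158)]
244 [(15, 134, 173), (15, 143, 166), (14, 144, 156)]
252 [(17, 126, 192), (16, 132, 191), (15, 138, 179)]
260 [(17, 125, 191), (18, 129, 190), (16, 132, 183)]
268 [(16, 127, 185), (17, 128, 185), (16, 130, 183)]
276 [(17, 54, 95), (16, 131, 181), (17, 53, 96)]
284 [(19, 55, 97), (16, 136, 184), (18, 48, 95)]
292 [(17, 53, 97), (15, 141, 139), (18, 55, 93)]
```

View pics/w2.png

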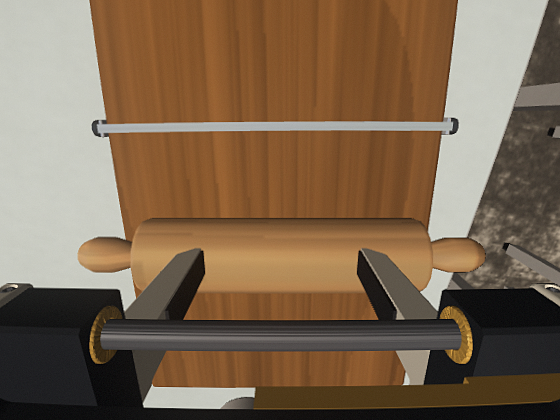

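The image shows the strip at about row 126 and the barrel edges at rows 218 and 292 (rolled; the grain has turned). I'll measure the pin and the strip in the same wrist image.

```bash
cat >> h.py <<'E'
A=np.radians(9.6); E_=np.array([np.cos(A),np.sin(A)]); U=np.array([-np.sin(A),np.cos(A)])
def edge(px,m,sgn):
    # axis (along e, along u) of the 26 mm cylinder at z=.044 touched by each pixel's ray; sgn=+1 far (+u) edge
    P=ray(px,.044,m); c=-m['R'].T@m['t']; d=P-c
    du=d[:,:2]@U; off=.026/np.abs(d[:,2]/np.hypot(du,d[:,2]))
    return np.c_[P[:,:2]@E_,P[:,:2]@U-sgn*off]
def measure(im=None,m=None):
    if im is None: im,m,*_=wrist()
    S=cv2.blur(cv2.cvtColor(im,cv2.COLOR_BGR2HSV)[...,1],(5,1)).astype(int)
    V=cv2.cvtColor(im,cv2.COLOR_BGR2HSV)[...,2].astype(int)
    top=[];bot=[];st=[]
    for c in [150,156,162,230,240,250,260,270,280,290,300,310,320,330,405,411,417]:
        s=S[:,c]; g=np.nonzero((s[:215]<80)&(V[:215,c]>130))[0]
        if len(g) and len(g)<25: st.append((c,g.mean()))
        on=np.nonzero((s[140:300]<154)&(s[140:300]>100))[0]+140
        on=[r for r in on if np.all((s[r:r+6]<154)&(s[r:r+6]>100))]
        if len(on): top.append((c,min(on)-.5))
        if 220<c<340 and len(on): bot.append((c,max(on)+5.5))
    p=ray(st,.019,m)[:,:2] if st else None
    out={}
    if st: out['strip']=np.c_[p@E_,p@U]
    out['top']=edge(top,m,1); out['bot']=edge(bot,m,-1)
    for k,q in out.items():
        f=np.polyfit(q[:,0]-.49,q[:,1],1); r=q[:,1]-np.polyval(f,q[:,0]-.49)
        print(k,'n',len(q),'u mm %.1f  ang deg %.2f  rms %.2f'%(1e3*f[1],9.6+np.degrees(f[0]),1e3*r.std()))
    t=env.get_state()['position']; print('tip e %.1f u %.1f z %.1f'%(1e3*t[:2]@E_,1e3*t[:2]@U,1e3*t[2]))
E
python3 - <<'E'
from h import *
measure()
p=np.array([.4915,.006]);g=np.array([.4699,.103]);print(p@E_,p@U,g@E_,g@U)
E
```

```text
strip n 17 u mm 21.0  ang deg 10.12  rms 0.17
top n 17 u mm -65.8  ang deg 9.65  rms 0.16
bot n 11 u mm -65.3  ang deg 9.70  rms 0.03
tip e 486.2 u -58.0 z 70.2
0.48561766470044976 -0.07605086278854123 0.48049671873118877 0.023192957736365555
```

Pin at u = -65.5 and strip at +21, so 86.5 mm to go, and the angles match. Now a cycle of lift, back, down and push.

>>> {"op": "move_arm", "data": {
  "motion": [
    [1,0,0,0.045,0],
    [1,0.02,-0.12,0,0],
    [1,0,0,-0.045,0],
    [1,-0.01,0.057,0,0],
    [1,-0.01,0.057,0,0],
    [1,-0.01,0.057,0,0],
    [1,-0.01,0.057,0,0],
    [1,0,0,0,0]
  ]
}}

```text
time_s: 3.88
position: [0.4868, 0.0385, 0.0702]
tool_rot: [179.9, -0.1, 99.7]
ft_force: [-0.4, 0.7, 9.3]
finger_gap: 0.0934
gripper_force: 5.1
```

```bash
python3 -c "
from h import *
measure();print(env.get_state()['ft_force'])"
```

```text
strip n 17 u mm 21.1  ang deg 10.05  rms 0.09
top n 17 u mm -49.8  ang deg 9.65  rms 0.16
bot n 11 u mm -49.3  ang deg 9.68  rms 0.02
tip e 486.3 u -44.0 z 70.1
[-0.79970183  0.05268786  9.40762237]
```

A 16 mm roll, clean, with no slip. Repeating.

>>> {"op": "move_arm", "data": {
  "motion": [
    [1,0,0,0.045,0],
    [1,0.019,-0.115,0,0],
    [1,0,0,-0.045,0],
    [1,-0.01,0.057,0,0.01],
    [1,-0.01,0.057,0,0.01],
    [1,-0.01,0.057,0,0],
    [1,-0.01,0.057,0,0],
    [1,0,0,0,0]
  ]
}}

```text
time_s: 4.6
position: [0.484, 0.052, 0.0701]
tool_rot: [179.9, -0.1, 99.7]
ft_force: [-1.1, -0.1, 12.2]
finger_gap: 0.0929
gripper_force: 5.9
```

>>> {"op": "move_arm", "data": {
  "motion": [
    [1,0,0,0.045,0],
    [1,0.019,-0.115,0,0],
    [1,0,0,-0.045,0],
    [1,-0.01,0.057,0,0.01],
    [1,-0.01,0.057,0,0.01],
    [1,-0.01,0.057,0,0],
    [1,-0.01,0.057,0,0],
    [1,0,0,0,0]
  ]
}}

```text
time_s: 5.27
position: [0.4813, 0.0655, 0.0701]
tool_rot: [179.9, -0.1, 99.8]
ft_force: [-1.7, -0.4, 12.8]
finger_gap: 0.0928
gripper_force: 6.5
```

```bash
python3 -c "
from h import *
measure();print(env.get_state()['ft_force'])"
```

```text
strip n 17 u mm 28.6  ang deg 13.61  rms 19.96
top n 17 u mm -19.3  ang deg 9.72  rms 0.31
bot n 11 u mm -19.2  ang deg 9.34  rms 0.20
tip e 485.5 u -16.4 z 70.1
[-0.72148209 -0.26001127 13.22544472]
```

>>> {"op": "move_arm", "data": {
  "motion": [
    [1,0,0,0.045,0],
    [1,0.016,-0.1,0,0],
    [1,0,0,-0.045,0],
    [1,-0.01,0.057,0,0.02],
    [1,-0.01,0.057,0,0.02],
    [1,-0.01,0.057,0,0.01],
    [1,-0.01,0.057,0,0],
    [1,0,0,0,0]
  ]
}}

```text
time_s: 5.98
position: [0.4784, 0.0808, 0.0701]
tool_rot: [180.0, -0.1, 100.0]
ft_force: [-1.7, 0.6, 14.0]
finger_gap: 0.0931
gripper_force: 7.0
```

```bash
python3 -c "
from h import *
measure();print(env.get_state()['ft_force'])"
```

```text
strip n 15 u mm 24.6  ang deg 12.57  rms 12.77
top n 17 u mm -4.5  ang deg 9.66  rms 0.27
bot n 11 u mm -4.5  ang deg 9.78  rms 0.18
tip e 485.2 u -0.8 z 70.1
[-1.92949329  0.4449119  13.54716868]
```

>>> {"op": "move_arm", "data": {
  "motion": [
    [1,0,0,0.045,0],
    [1,0.017,-0.105,0,0],
    [1,0,0,-0.043,0],
    [1,-0.01,0.057,0,0.02],
    [1,-0.01,0.057,0,0.01],
    [1,-0.01,0.057,0,0],
    [1,-0.01,0.057,0,0],
    [1,0,0,0,0]
  ]
}}

```text
time_s: 6.7
position: [0.4755, 0.0957, 0.0701]
tool_rot: [180.0, -0.1, 100.2]
ft_force: [-0.6, -1.0, 13.6]
finger_gap: 0.0931
gripper_force: 6.4
```

```bash
python3 -c "
from h import *
measure();print(env.get_state()['ft_force'])"
```

```text
strip n 15 u mm 167.1  ang deg 10.26  rms 0.27
top n 17 u mm 10.2  ang deg 9.68  rms 0.23
bot n 11 u mm 10.7  ang deg 9.74  rms 0.20
tip e 484.8 u 14.3 z 70.1
[-1.50096347e+00  1.13664053e-02  1.20352391e+01]
```

>>> {"op": "move_arm", "data": {
  "motion": [
    [1,0,0,0.045,0],
    [1,0.014,-0.086,0,-0.03],
    [1,0,0,-0.044,0],
    [1,-0.007,0.041,0,0.02],
    [1,-0.007,0.041,0,0.02],
    [1,-0.007,0.041,0,0.02],
    [1,-0.007,0.041,0,0.02],
    [1,0,0,0,0]
  ]
}}

```text
time_s: 7.42
position: [0.4741, 0.1034, 0.0701]
tool_rot: [180.0, -0.1, 100.4]
ft_force: [-1.3, -0.4, 11.7]
finger_gap: 0.0931
gripper_force: 5.8
```

```bash
python3 - <<'E'
from h import *
im,m,*_=wrist(); cv2.imwrite('pics/w3.png',im)
measure(im,m);print(env.get_state()['ft_force'])
E
```

```text
top n 17 u mm 20.9  ang deg 9.72  rms 0.23
bot n 11 u mm 21.1  ang deg 9.33  rms 0.23
tip e 484.7 u 22.4 z 70.1
[-1.85853736 -0.82727713 11.35813896]
```

View pics/w3.png

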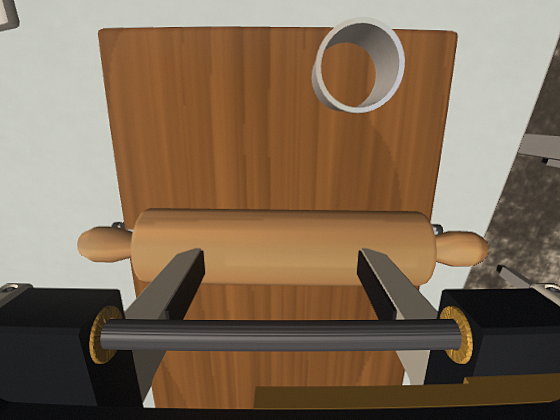

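The pin sits over the strip (thumbscrews at (118,226) and (437,229), just behind the handles), with u within 0.2 mm of the gauge. I'll lift straight up and check.

>>> {"op": "move_arm", "data": {
  "motion": [
    [1,0,0,0.04,0],
    [1,0,0,0.15,0],
    [1,0,0,0.3,0],
    [1,0,0,0.3,0],
    [1,0,0,0.3,0],
    [1,0,0,0,0],
    [1,0,0,0,0]
  ]
}}

```text
time_s: 8.05
position: [0.4747, 0.1028, 0.2015]
tool_rot: [179.8, -0.0, 100.6]
ft_force: [-0.4, -0.0, -0.5]
finger_gap: 0.093
gripper_force: 0.0
```

```bash
python3 - <<'E'
from h import *
im,m,H,S,V=wrist(); 
cv2.imwrite('pics/w4.png',im)
print(env.get_state()['position'],env.get_state()['ft_force'])
E
```

```text
[0.47336733 0.10273853 0.19995767] [0.00451265 0.431823   0.12996935]
```

View pics/w4.png

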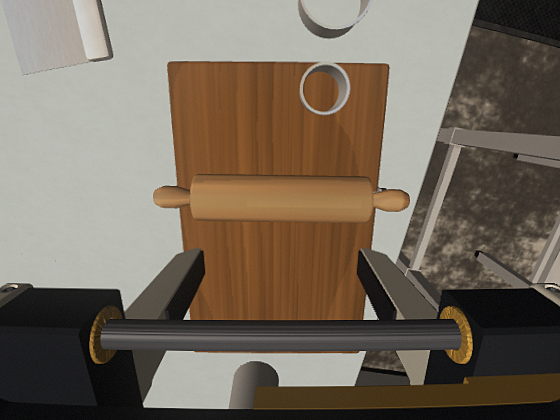

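The pin is free and standing still across the board: barrel from column 191 to 372, rows 175 to 222. One numeric check of the final pose.

```bash
python3 - <<'E'
from h import *
im,m,H,S,V=wrist(); s=cv2.blur(S,(5,1)).astype(int); T=[];B=[]
for c in range(200,362,10):
    on=[r for r in range(150,240) if np.all((s[r:r+6,c]<154)&(s[r:r+6,c]>100))]
    T.append((c,min(on)-.5));B.append((c,max(on)+5.5))
for q in (edge(T,m,1),edge(B,m,-1)):
    f=np.polyfit(q[:,0]-.49,q[:,1],1);print('u %.1f ang %.2f'%(1e3*f[1],9.6+np.degrees(f[0])))
# pin in top view as second check (arm may hide part)
E
```

```text
u 20.4 ang 9.66
u 20.9 ang 9.72
```

Within 0.5 mm and 0.4° of the strip, so I'm handing it in.

```bash
python3 -c "
from plant import env
print(env.close_job())"
```

```text
the job is handed in; nothing more can be done
None
```

The rolling pin now lies at rest over the gauge strip, within about 0.5 mm and 0.4° by the wrist camera; it was rolled there in seven fingertip strokes on its top, the cutters and dredger were left alone, and the job was handed in about 8 s into the 64 s limit.

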